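# Hang the screw tin and set the hook's knurled nut

## Task

Hang the tin of screws by its wire handle on the hook of the bench stand, carrying it upright, and let go of it. Then screw the knurled nut on top of the stand's post down (clockwise from above) until it bottoms out, and back it off a quarter turn so that the hook's swivel will not bind. Finish still gripping the nut in that position, with the tin hanging freely; leave the other things on the bench where they are.

Things in the scene. Friction and masses are not known exactly. Their poses are not given: they have to be found in the camera images.
- tin: open steel tin of screws, 67 mm diameter, 87 mm high, about 0.24 kg, loose, upright on the bench. Origin: centre of its underside, z up. A rigid wire handle (8 mm round, does not fold) stands over it in its own x-z plane, legs at x = +-55 mm. Grip it from above, pinching across y, on the straight parts x = 16 to 49 mm or x = -49 to -16 mm, wire centre 160 mm above the underside.
- bail_top (a point): middle of the handle's wire, where it kinks up (between x = -16 and +16 mm) to 168 mm above the tin's underside; axes as the tin's. This kink is to sit on the hook.
- stand: fixed bench stand: base 75 x 145 x 12 mm, post 22 mm diameter (33 mm at the collar). Origin: post axis at bench height. A fixed 10 mm round hook arm runs from the post along the stand's own -y, centre 218 mm high, dips to its seat 105 mm from the post (centre 205 mm high) and turns up to a tip 124 mm from the post, 239 mm high. The handle's bar goes across it, along the stand's x.
- hook_seat (a point): where the middle of the handle's wire (point bail_top) comes to rest on the hook: 105 mm from the post axis along the stand's -y, 214 mm above the bench; axes as the stand's
- nut: knurled steel nut, a cylinder of 38 mm diameter, 30 mm high, on the post's vertical axis, with a small dark groove on its top face. Origin: centre of its underside, 237 mm above the bench when bottomed out. A 16 mm threaded stud stands up through it to 284 mm; the collar below it ends at 237 mm.
- nut_turn (a joint): turn of the nut in rad: 0 = bottomed out (hard stop), grows anticlockwise seen from above (unscrewing); 1.57 = backed off a quarter turn. It starts 2.4 to 3.9. The nut rises 4 mm a turn, stays where it is left, and needs about 0.1 N m to turn.
- hose_point (a point): point on the orange-red air hose of the room (fixed, solid, keep clear of it). The hose hangs in a taut sloping line from the bench's left edge (x 0.16, y 0.36, height 0) up to (0.58, 0.01, 0.28) and (0.66, -0.08, 0.46), then up to a coil on the wall; a second run hangs past (0.62, -0.30, 0.40), (0.53, -0.37, 0.33) and (0.45, -0.40, 0.43). All work lies to the right of the first.
- tape_measure: bystander: yellow tape measure 35 x 88 x 64 mm, loose; origin centre of underside
- sanding_block: bystander: grey sanding block 62 x 115 x 34 mm, loose; origin centre of underside
- pliers: bystander: pliers 58 x 167 x 14 mm, loose; origin centre of underside

How it is judged:
On the way, in this order (a step that is already met when the one before it is completed fails the run):
1. the tin hangs on the hook by its handle, let go (distance between bail_top and hook_seat below 0.02 m and contact force between tin and stand above 1 N and contact force between each of the arm, the fingers and tin below 0.1 N and angle between tin's own z axis and vertical below 0.35 rad), for 0.3 s.
2. the nut is bottomed out (value of joint nut_turn below 0.1 rad), for 0.1 s.
At the end, for the whole second after the job is handed in: The nut stands 1.22 to 1.92 rad (a quarter turn, within 20 degrees) off its stop, gripped by the fingers with more than 2 N; the tin hangs on the hook (middle of the handle within 20 mm of the hook's seat, tin within 0.35 rad of upright), carried by the stand and not touched by the robot (all of step 1 and value of joint nut_turn between 1.22 and 1.92 rad and contact force between the fingers and nut above 2 N); the arm keeps its last pose, push and grip.
It fails at once if the tin was tipped (more than 0.7 rad) (angle between tin's own z axis and vertical above 0.7 rad).
It fails at once if the tape_measure was disturbed (moved 25 mm) (distance of tape_measure from where it was at the start of the episode above 0.025 m).
It fails at once if the sanding_block was disturbed (moved 25 mm) (distance of sanding_block from where it was at the start of the episode above 0.025 m).
It fails at once if the pliers was disturbed (moved 25 mm) (distance of pliers from where it was at the start of the episode above 0.025 m).
It also fails if it takes over 72 s, if anything falls off the work surface, if the arm or the gripper's body presses on something with over 40 N, if the wrist force passes 120 N, or if a joint passes its speed limit or range.

## Robot

A 6-joint arm with a two-finger parallel gripper is mounted at the origin on the work surface; the furniture and walls round the work are solid. World frame = base frame: x ahead of the robot, y to its left, z up, the work surface at z = 0. Lengths are in m, angles in rad, forces in N, time in s.
With the tool pointing down it reaches from about 0.375 to 0.825 m from the base axis. Payload 5.5 kg.
Tool frame: the origin (TCP) lies between the finger pads; the fingertips stand 8 mm ahead of it and the grasp point (between the pads) lies 11 mm behind it; z points along the fingers, x is the direction in which the jaws open and shut, and the axes are right-handed (so a half turn about z gives the same grasp; the last joint's range is limited). The gripper opens to 85 mm and grips with 20 to 120 N. Pads are 22 mm wide; open, the fingers measure 114 mm over their backs; the gripper's body (76 mm by 85 mm) begins 54 mm behind the grasp point. The pads swing forward as they close: fully open they stand 13 mm farther back than shut.
Start: joints at [1.25, 0.314, -0.047, 1.21, 0, 1.571], TCP at [0.189, 0.569, 0.239] pointing down, gripper open.
Joint ranges: [-2.67, 2.67], [-0.69, 1.73], [-1.03, 1.25], [-2.08, 2.16], [-1.42, 1.45], [-3.14, 3.14]. Speed limits (rad/s): [2.39, 2.39, 3.01, 3.14, 3.14, 3.14].

## Interface

Orientations are given as a 3x3 rotation matrix whose columns are the frame's x, y, z axes.
In Python, from bench import sense, snapshot, sign_off gives the robot as it stands.
- The arm moves only by the tool drive_tool, never from a script. Its argument "increments" is a list of rows, each an object of numbers: "grip": the opening in per cent of the stroke, from 0 (shut) to 100 (fully open); "dx", "dy", "dz": the shift along the tool's x, y, z in m; "turn": the turn about the tool's z in degrees. In form: [{"grip": .., "dx": .., "dy": .., "dz": .., "turn": ..}, ...]. A call has 1 to 12 rows; each row shifts and turns the commanded pose from where the row before left it, along the tool's axes as they then stand; what a row does not reach is not made up. A row lasts 1/12 s, in which the tool goes at most 41.7 mm and 7.16 degrees, less where a joint would pass 70% of its speed; a pose out of reach is approached as far as the arm can. A call with a gripper value outside its range is refused whole. The fingers move at their own pace and stop on an object; "grip_force" is the grip in N (left out, the last holds). Time passes only in rows, so rows that do not move let the fingers close. It gives the time, the measured TCP pose, the force and the opening at its end, in the units of the state.
- sense(): the state, without advancing time (a new reading comes with each control period).
- snapshot(name): name is "scene" or "top"; returns a dict with "color" (420x560x3 uint8, red, green, blue), "fov_y" (degrees; the focal length in pixels is half the picture's height over the tangent of half this angle, whatever the lens; pixels are square), "cx", "cy" (the principal point, pixels), "world_from_camera" (4x4, takes a point from camera to world coordinates). Camera axes: x right, y down, z forward; pixel columns grow to the right and rows downward; lengths in m; the calibration is good to about 2 mm. A picture is of the moment at which its call begins. There is no depth.
- sign_off(): hands the job in, once; it reports no verdict.
The state is a dict: "time": time; "joint_positions": joint angles; "qvel": joint speeds; "tau": joint torques, N m; "tcp_pos": TCP position; "eef_rot": TCP orientation; "ft_force": force on the tool from outside, world axes, zero at the start; "moment": the same for the moment, N m; "gripper_width": finger opening in m.
Only numpy, scipy, OpenCV 4.12 (cv2) and the standard library are available. Lean on these libraries where they do the work, as an engineer would, in place of code of your own. Each camera call takes 0.05 s, during which the arm holds its last target. There are 200 camera calls.

## Working session

There is one attempt and no reset: what is moved stays moved. The work goes in short steps, Python scripts to look and compute and a tool call to move; the robot and the scene stay as the last step left them, time stands still between calls to the robot, and variables do not carry over. Pictures are saved under pics/ and viewed, about 8 in all and at most 12, crops included, and the job is handed in when it is done.

Besides the shell and the picture viewer there is one more tool, called after "Request:" as name(argument=value, ...), one argument or row to a line, values as JSON. drive_tool: Moves the arm, as the interface text tells. Its arguments: {"type":"object","properties":{"increments":{"type":"array","items":{"type":"object","properties":{"grip":{"type":"number"},"dx":{"type":"number"},"dy":{"type":"number"},"dz":{"type":"number"},"turn":{"type":"number"}}}},"grip_force":{"type":"number"}},"required":["increments"]}

```bash
mkdir -p pics; ls
cat > h.py <<'E'
import numpy as np, cv2, json
from bench import sense, snapshot, sign_off
def cam(n,save=None):
    s=snapshot(n); 
    if save: cv2.imwrite('pics/'+save,s['color'][:,:,::-1])
    return s
def K(s): return 210/np.tan(np.radians(s['fov_y'])/2)
def ray(s,u,v):
    f=K(s);T=np.array(s['world_from_camera'])
    d=T[:3,:3]@np.array([(u-s['cx'])/f,(v-s['cy'])/f,1]);return T[:3,3],d/np.linalg.norm(d)
def onz(s,u,v,z):
    o,d=ray(s,u,v);return o+d*(z-o[2])/d[2]
def proj(s,p):
    T=np.array(s['world_from_camera']);c=T[:3,:3].T@(np.array(p)-T[:3,3]);return np.array([s['cx'],s['cy']])+K(s)*c[:2]/c[2]
def meet(a,ua,b,ub):
    o1,d1=ray(a,*ua);o2,d2=ray(b,*ub)
    t=np.linalg.lstsq(np.c_[d1,-d2],o2-o1,rcond=None)[0]
    p,q=o1+t[0]*d1,o2+t[1]*d2;return (p+q)/2,np.linalg.norm(p-q)
E
python3 - <<'E'
from h import *
ims=[]
for n in('scene','top'):
    s=cam(n,n+'0.png');print(n,s['fov_y'],s['cx'],s['cy'],np.round(s['world_from_camera'],3).tolist())
print({k:np.round(v,3).tolist() for k,v in sense().items()})
E
```

```text
pics
scene 51.252125815122966 276.001912834624 209.2700902382084 [[0.527, -0.44, 0.728, -0.132], [-0.85, -0.258, 0.459, -0.483], [-0.014, -0.86, -0.509, 0.632], [0.0, 0.0, 0.0, 1.0]]
top 52.10199542667135 279.8878041640576 211.39517383640714 [[-0.01, -0.996, 0.093, 0.43], [-0.999, 0.007, -0.032, -0.016], [0.031, -0.093, -0.995, 1.233], [0.0, 0.0, 0.0, 1.0]]
{'time': 0.1, 'joint_positions': [1.25, 0.314, -0.048, 1.21, -0.0, 1.571], 'qvel': [0.0, -0.002, 0.004, -0.0, -0.001, 0.002], 'tau': [0.0, -54.077, 34.054, 0.011, 0.0, 0.0], 'tcp_pos': [0.189, 0.569, 0.239], 'eef_rot': [[0.315, 0.949, -0.0], [0.949, -0.315, -0.001], [-0.002, 0.0, -1.0]], 'ft_force': [-0.118, 0.076, 1.143], 'moment': [0.007, 0.009, -0.052], 'gripper_width': 0.085}
```

View pics/scene0.png

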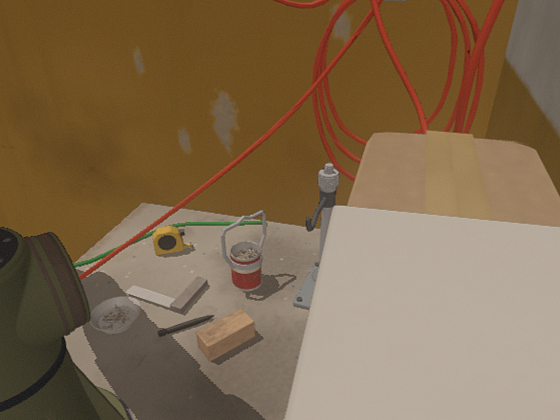

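View pics/top0.png

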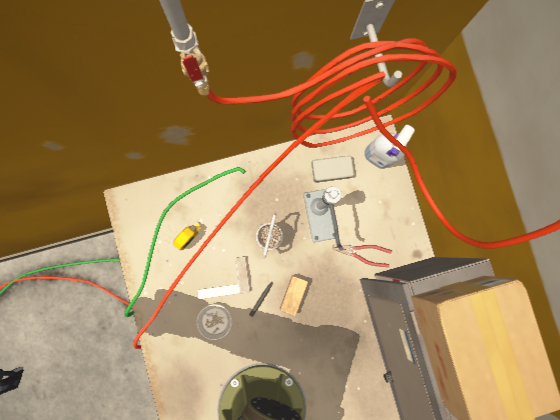

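The scene view shows the tin at about (246,268) with its handle around (245,240). The nut is at (328,180) and the hook tip near (310,225). In the top view the nut is at (332,196), the hook end at about (341,247) and the tin at (269,235). The hose runs between the start pose and the work.

Run:
```python
import cv2,numpy as np
a=cv2.imread('pics/top0.png')[170:280,240:390]; b=cv2.imread('pics/scene0.png')[150:320,200:350]
A=cv2.resize(a,None,fx=5,fy=5,interpolation=cv2.INTER_CUBIC)
B=cv2.resize(b,None,fx=3.5,fy=3.5,interpolation=cv2.INTER_CUBIC)
for im,f,u0,v0 in((A,5,240,170),(B,3.5,200,150)):
    for k in range(0,im.shape[1],int(10*f)): cv2.putText(im,str(u0+round(k/f)),(k,8),0,.3,(255,0,255));cv2.line(im,(k,8),(k,14),(255,0,255))
    for k in range(0,im.shape[0],int(10*f)): cv2.putText(im,str(v0+round(k/f)),(0,k+4),0,.3,(255,0,255))
cv2.imwrite('pics/a.png',A);cv2.imwrite('pics/b.png',B)
```

```text
(no output)
```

View pics/a.png

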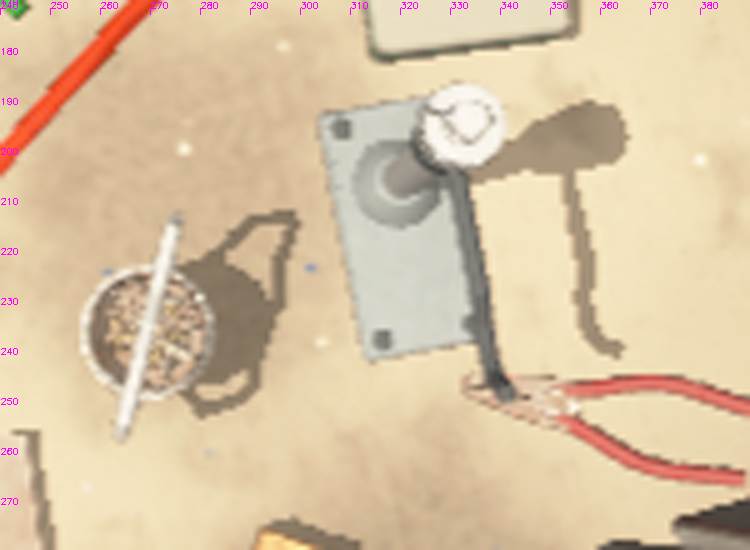

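View pics/b.png

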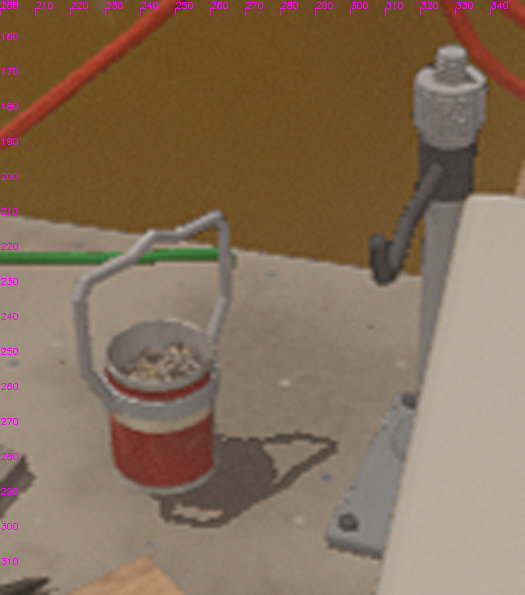

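Crop readings in the top view: the handle ends are at (275.5,213.5) and (264.3,257), the rim at (269.5,235.5), the nut at (332.6,194.4) and the hook tip at (341,248.5). The left base edge runs from (303.5,193.5) to (313.5,241.5). In the scene view the handle corners are at (223,232) and (262,211).

Run:
```python
from h import *
t=cam('top');s=cam('scene')
r=lambda x:np.round(x,4)
a=onz(t,275,214.5,.158);b=onz(t,264.6,256,.158)
print('handle ends',r(a),r(b),'len',np.linalg.norm(a-b),'mid',r((a+b)/2),'ang',np.degrees(np.arctan2(*(a-b)[[1,0]])))
print('rim',r(onz(t,269.5,235.3,.087)))
for P in (a,b): print('proj in scene',proj(s,P))
print('meet far',[r(x) for x in meet(t,(275,214.5),s,(262,212))],'near',[r(x) for x in meet(t,(264.6,256),s,(223.5,232))])
n=onz(t,332.6,194.4,.269);h=onz(t,341,248.5,.244);
print('nut',r(n),'meet',[r(x) for x in meet(t,(332.6,194.4),s,(328.6,171.4))],'tip',r(h),np.linalg.norm((h-n)[:2]),np.degrees(np.arctan2(*(h-n)[[1,0]])))
e=onz(t,303.5,193.5,.012);f=onz(t,313.5,241.5,.012);print('base edge',r(e),r(f),np.linalg.norm(e-f),np.degrees(np.arctan2(*(f-e)[[1,0]])))
print('hosepx',proj(t,[.58,.01,.28]),proj(t,[.66,-.08,.46]))
# post base
```

```text
handle ends [ 0.5218 -0.0377  0.158 ] [ 0.4183 -0.0109  0.158 ] len 0.10686541490443006 mid [ 0.4701 -0.0243  0.158 ] ang -14.505434785029546
rim [ 0.4723 -0.024   0.087 ]
proj in scene [262.77693733 211.70683827]
proj in scene [222.45515236 231.54525179]
meet far [array([ 0.5213, -0.037 ,  0.1574]), np.float64(0.0017)] near [array([ 0.4189, -0.0116,  0.1567]), np.float64(0.002)]
nut [ 0.5572 -0.1667  0.269 ] meet [array([ 0.5576, -0.1672,  0.2681]), np.float64(0.0009)] tip [ 0.4347 -0.1874  0.244 ] 0.12426657712012731 -170.39960553584007
base edge [ 0.5943 -0.1231  0.012 ] [ 0.4565 -0.1496  0.012 ] 0.14035370977538647 -169.1221252951168
hosepx [254.57300154 184.07827079] [300.53586265 125.73575153]
```

Request:
drive_tool(
  increments=[
    {"dz":-0.04,"grip":100},
    {"dz":-0.04},
    {"dz":-0.04},
    {"dz":-0.03},
    {"dx":-0.0265,"dy":0.0234},
    {"dx":-0.0265,"dy":0.0234},
    {"dx":-0.0265,"dy":0.0234},
    {"dx":-0.0265,"dy":0.0234},
    {"dx":-0.0265,"dy":0.0234},
    {"dx":-0.0265,"dy":0.0234},
    {"dx":-0.0265,"dy":0.0234},
    {"dx":-0.0265,"dy":0.0234},
  ],
  grip_force=80,
)

```text
$.increments[0]: bad value
```

Request:
drive_tool(
  increments=[
    {"grip":100,"dx":0,"dy":0,"dz":-0.04,"turn":0},
    {"grip":100,"dx":0,"dy":0,"dz":-0.04,"turn":0},
    {"grip":100,"dx":0,"dy":0,"dz":-0.04,"turn":0},
    {"grip":100,"dx":0,"dy":0,"dz":-0.03,"turn":0},
    {"grip":100,"dx":-0.0265,"dy":0.0234,"dz":0,"turn":0},
    {"grip":100,"dx":-0.0265,"dy":0.0234,"dz":0,"turn":0},
    {"grip":100,"dx":-0.0265,"dy":0.0234,"dz":0,"turn":0},
    {"grip":100,"dx":-0.0265,"dy":0.0234,"dz":0,"turn":0},
    {"grip":100,"dx":-0.0265,"dy":0.0234,"dz":0,"turn":0},
    {"grip":100,"dx":-0.0265,"dy":0.0234,"dz":0,"turn":0},
    {"grip":100,"dx":-0.0265,"dy":0.0234,"dz":0,"turn":0},
    {"grip":100,"dx":-0.0265,"dy":0.0234,"dz":0,"turn":0},
  ],
  grip_force=80,
)

```text
time: 1.2
tcp_pos: [0.3001, 0.3075, 0.3892]
eef_rot: [[0.315, 0.949, 0.0], [0.949, -0.315, 0.0], [0.0, 0.0, -1.0]]
ft_force: [-0.0, 0.6, -0.2]
gripper_width: 0.0853
```

Request:
drive_tool(
  increments=[
    {"grip":100,"dx":-0.0263,"dy":0.0234,"dz":0,"turn":0},
    {"grip":100,"dx":-0.0263,"dy":0.0234,"dz":0,"turn":0},
    {"grip":100,"dx":-0.0263,"dy":0.0234,"dz":0,"turn":0},
    {"grip":100,"dx":-0.0263,"dy":0.0234,"dz":0,"turn":0},
    {"grip":100,"dx":-0.0263,"dy":0.0234,"dz":0,"turn":0},
    {"grip":100,"dx":-0.0263,"dy":0.0234,"dz":0,"turn":0},
    {"grip":100,"dx":-0.0263,"dy":0.0234,"dz":0,"turn":0},
    {"grip":100,"dx":-0.0263,"dy":0.0234,"dz":0,"turn":0},
    {"grip":100,"dx":-0.0263,"dy":0.0234,"dz":0,"turn":0},
    {"grip":100,"dx":-0.0267,"dy":0.0237,"dz":0,"turn":0},
    {"grip":100,"dx":0,"dy":0,"dz":0,"turn":-3.9},
    {"grip":60,"dx":0,"dy":0,"dz":0,"turn":0},
  ],
)

```text
time: 2.2
tcp_pos: [0.4395, -0.0164, 0.3889]
eef_rot: [[0.252, 0.968, -0.001], [0.968, -0.252, 0.0], [-0.0, -0.001, -1.0]]
ft_force: [-0.7, 1.0, -0.8]
gripper_width: 0.0751
```

Now down to z 0.149, then close.

Request:
drive_tool(
  increments=[
    {"grip":60,"dx":0,"dy":0,"dz":0.04,"turn":0},
    {"grip":60,"dx":0,"dy":0,"dz":0.04,"turn":0},
    {"grip":60,"dx":0,"dy":0,"dz":0.04,"turn":0},
    {"grip":60,"dx":0,"dy":0,"dz":0.04,"turn":0},
    {"grip":60,"dx":0,"dy":0,"dz":0.03,"turn":0},
    {"grip":60,"dx":0,"dy":0,"dz":0.025,"turn":0},
    {"grip":60,"dx":0,"dy":0,"dz":0.025,"turn":0},
    {"grip":60,"dx":0,"dy":0,"dz":0,"turn":0},
  ],
)

```text
time: 2.87
tcp_pos: [0.4353, -0.0136, 0.1452]
eef_rot: [[0.25, 0.968, -0.008], [0.968, -0.25, 0.001], [-0.001, -0.007, -1.0]]
ft_force: [-1.7, 0.9, 0.2]
gripper_width: 0.0515
```

Run:
```python
from h import *
t=cam('top','t1.png');s=cam('scene','s1.png')
A=cv2.resize(cv2.imread('pics/t1.png')[180:280,220:320],None,fx=4,fy=4);B=cv2.resize(cv2.imread('pics/s1.png')[170:270,180:280],None,fx=4,fy=4)
cv2.imwrite('pics/c1.png',np.hstack([A,B]))
```

```text
(no output)
```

View pics/c1.png

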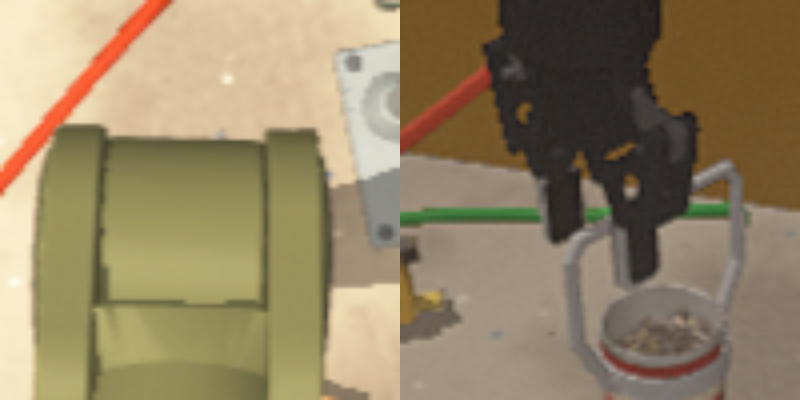

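The fingers straddle the near straight of the handle (scene-view wire crossing between the fingers at about (325,220) of the crop). Closing.

Request:
drive_tool(
  increments=[
    {"grip":60,"dx":0,"dy":0,"dz":0,"turn":0},
    {"grip":0,"dx":0,"dy":0,"dz":0,"turn":0},
    {"grip":0,"dx":0,"dy":0,"dz":0,"turn":0},
    {"grip":0,"dx":0,"dy":0,"dz":0,"turn":0},
    {"grip":0,"dx":0,"dy":0,"dz":0,"turn":0},
    {"grip":0,"dx":0,"dy":0,"dz":0,"turn":0},
    {"grip":0,"dx":0,"dy":0,"dz":0,"turn":0},
    {"grip":0,"dx":0,"dy":0,"dz":0,"turn":0},
    {"grip":0,"dx":0,"dy":0,"dz":0,"turn":0},
    {"grip":0,"dx":0,"dy":0,"dz":0,"turn":0},
  ],
  grip_force=100,
)

```text
time: 3.8
tcp_pos: [0.44, -0.0147, 0.1504]
eef_rot: [[0.25, 0.968, 0.002], [0.968, -0.25, 0.0], [0.001, 0.002, -1.0]]
ft_force: [-2.0, 0.7, 6.7]
gripper_width: 0.0045
```

Request:
drive_tool(
  increments=[
    {"grip":0,"dx":0,"dy":0,"dz":0,"turn":0},
    {"grip":0,"dx":0,"dy":0,"dz":0,"turn":0},
    {"grip":0,"dx":0,"dy":0,"dz":-0.01,"turn":0},
    {"grip":0,"dx":0,"dy":0,"dz":-0.01,"turn":0},
    {"grip":0,"dx":0,"dy":0,"dz":-0.01,"turn":0},
    {"grip":0,"dx":0,"dy":0,"dz":0,"turn":0},
    {"grip":0,"dx":0,"dy":0,"dz":0,"turn":0},
  ],
)

```text
time: 4.38
tcp_pos: [0.4401, -0.0147, 0.1802]
eef_rot: [[0.25, 0.968, 0.002], [0.968, -0.25, -0.0], [0.0, 0.002, -1.0]]
ft_force: [-1.0, -0.3, -2.5]
gripper_width: 0.0044
```

Run:
```python
from h import *
s=cam('scene','s2.png');print(sense()['ft_force'],sense()['moment'],sense()['gripper_width'])
cv2.imwrite('pics/c2.png',cv2.resize(cv2.imread('pics/s2.png')[160:300,180:320],None,fx=4,fy=4))
```

```text
[ 0.94162523  1.10300489 -2.49016848] [-0.02355589  0.08854116  0.02892542] 0.004279644595331314
```

View pics/c2.png

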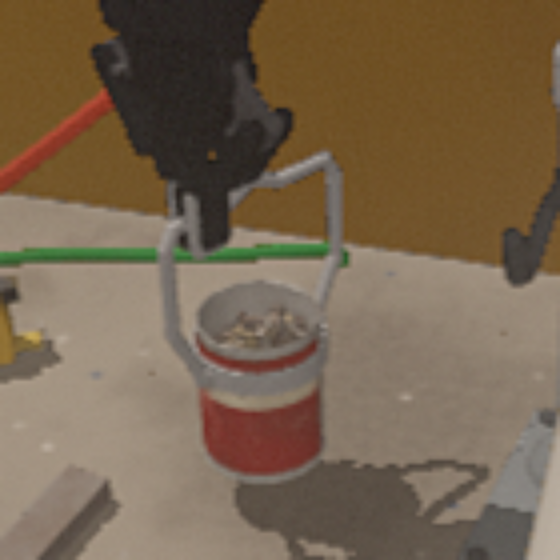

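Lifted: about 2.5 N on the wrist, and the tin looks upright (crop corners (168,240) and (328,155)). Before swinging, I'll check the handle pose and the clearance to the cabinet.

Run:
```python
from h import *
t=cam('top');s=cam('scene')
r=lambda x:np.round(x,4)
p=np.array([.4401,-.0147]);b=np.array([.968,-.25])
for L in(.0318+.0534,.0318-.0534): print(proj(s,[*(p+b*L),.188]),'seen (262,199) (222,220)')
for u in((362,281),(375,277)): print('box',[r(x) for x in meet(t,u,s,(335,207))])
for z in(.1,.2,.3): print(z,r(onz(t,362,281,z)),r(onz(t,490,259,z)))
print('path pts top',proj(t,[.38,-.2,.2]),proj(t,[.36,-.26,.2]))
```

```text
[261.88553915 198.92845168] seen (262,199) (222,220)
[220.88377436 218.13309066] seen (262,199) (222,220)
box [array([ 0.3742, -0.2412,  0.3012]), np.float64(0.0438)]
box [array([ 0.3762, -0.2557,  0.3062]), np.float64(0.0153)]
0.1 [ 0.3499 -0.2659  0.1   ] [ 0.4038 -0.6107  0.1   ]
0.2 [ 0.3569 -0.2438  0.2   ] [ 0.4061 -0.5582  0.2   ]
0.3 [ 0.3639 -0.2217  0.3   ] [ 0.4084 -0.5057  0.3   ]
path pts top [343.57201751 271.47326658] [368.66681422 279.61041501]
```

Run:
```python
from h import *
t=cam('top','t3.png');s=cam('scene')
r=lambda x:np.round(x,4)
for u in((413,297),(362,281)): print('box',[r(x) for x in meet(t,u,s,(335,207))])
print(proj(s,[.343,-.288,0]),r(onz(t,362,281,0)),r(onz(t,398,410,0)))
cv2.imwrite('pics/c3.png',cv2.resize(cv2.imread('pics/t3.png')[220:420,300:520],None,fx=3,fy=3))
```

```text
box [array([ 0.3265, -0.3012,  0.3497]), np.float64(0.0303)]
box [array([ 0.3742, -0.2412,  0.3012]), np.float64(0.0438)]
[329.78021438 373.52764112] [ 0.3428 -0.288   0.    ] [-0.0142 -0.3793  0.    ]
```

View pics/c3.png

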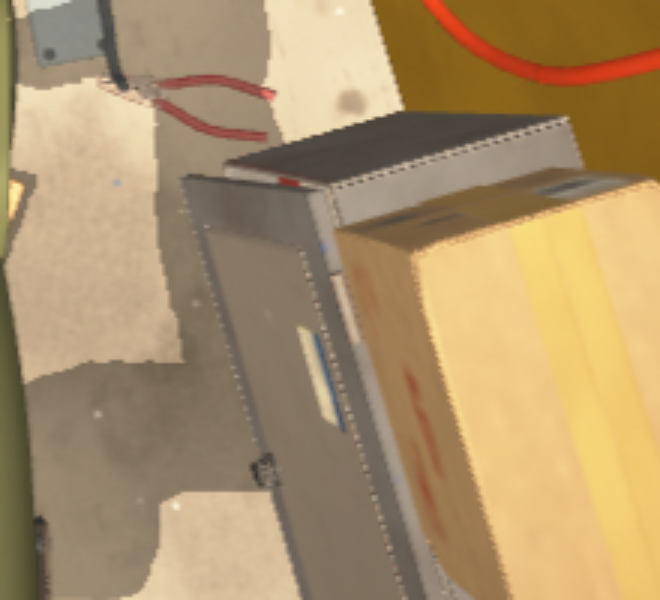

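The cabinet's side face starts at about y = -0.285 and x < 0.35 (crop corner (183,177)), so the approach lane outside the hook tip is clear by about 40 mm. Now raising, retreating and rotating gently.

Request:
drive_tool(
  increments=[
    {"grip":0,"dx":-0.0043,"dy":-0.0165,"dz":-0.0175,"turn":0},
    {"grip":0,"dx":-0.0043,"dy":-0.0165,"dz":-0.0175,"turn":0},
    {"grip":0,"dx":-0.0043,"dy":-0.0165,"dz":-0.0175,"turn":0},
    {"grip":0,"dx":-0.0043,"dy":-0.0165,"dz":-0.0175,"turn":0},
    {"grip":0,"dx":0,"dy":0,"dz":0,"turn":4},
    {"grip":0,"dx":0,"dy":0,"dz":0,"turn":5},
    {"grip":0,"dx":0,"dy":0,"dz":0,"turn":5},
    {"grip":0,"dx":0,"dy":0,"dz":0,"turn":5},
    {"grip":0,"dx":0,"dy":0,"dz":0,"turn":5},
    {"grip":0,"dx":0,"dy":0,"dz":0,"turn":5},
    {"grip":0,"dx":0,"dy":0,"dz":0,"turn":5},
    {"grip":0,"dx":0,"dy":0,"dz":0,"turn":5},
  ],
)

```text
time: 5.63
tcp_pos: [0.3708, -0.0148, 0.2489]
eef_rot: [[0.806, 0.592, -0.001], [0.592, -0.806, 0.0], [-0.0, -0.0, -1.0]]
ft_force: [0.3, 0.5, -3.7]
gripper_width: 0.0047
```

Request:
drive_tool(
  increments=[
    {"grip":0,"dx":0,"dy":0,"dz":0,"turn":5},
    {"grip":0,"dx":0,"dy":0,"dz":0,"turn":5},
    {"grip":0,"dx":0,"dy":0,"dz":0,"turn":5},
    {"grip":0,"dx":0,"dy":0,"dz":0,"turn":5},
    {"grip":0,"dx":0,"dy":0,"dz":0,"turn":4},
    {"grip":0,"dx":0,"dy":0,"dz":0,"turn":2.5},
    {"grip":0,"dx":0,"dy":0,"dz":0,"turn":0},
    {"grip":0,"dx":0,"dy":0,"dz":0,"turn":0},
  ],
)

```text
time: 6.3
tcp_pos: [0.3709, -0.0148, 0.2491]
eef_rot: [[0.985, 0.175, -0.0], [0.175, -0.985, 0.0], [-0.0, -0.0, -1.0]]
ft_force: [-0.4, 0.7, -2.8]
gripper_width: 0.0047
```

Request:
drive_tool(
  increments=[
    {"grip":0,"dx":-0.0023,"dy":0.01,"dz":0,"turn":0},
    {"grip":0,"dx":-0.0023,"dy":0.016,"dz":0,"turn":0},
    {"grip":0,"dx":-0.0023,"dy":0.016,"dz":0,"turn":0},
    {"grip":0,"dx":-0.0023,"dy":0.016,"dz":0,"turn":0},
    {"grip":0,"dx":-0.0023,"dy":0.016,"dz":0,"turn":0},
    {"grip":0,"dx":-0.0023,"dy":0.016,"dz":0,"turn":0},
    {"grip":0,"dx":-0.0023,"dy":0.016,"dz":0,"turn":0},
    {"grip":0,"dx":-0.0023,"dy":0.016,"dz":0,"turn":0},
    {"grip":0,"dx":-0.0023,"dy":0.016,"dz":0,"turn":0},
    {"grip":0,"dx":-0.0023,"dy":0.0123,"dz":0,"turn":0},
    {"grip":0,"dx":0,"dy":0,"dz":0,"turn":0},
    {"grip":0,"dx":0,"dy":0,"dz":0,"turn":0},
  ],
)

```text
time: 7.3
tcp_pos: [0.3744, -0.167, 0.2491]
eef_rot: [[0.985, 0.173, -0.0], [0.173, -0.985, 0.001], [-0.0, -0.001, -1.0]]
ft_force: [-0.3, 0.9, -2.0]
gripper_width: 0.0046
```

Run:
```python
from h import *
s=cam('scene','s4.png');t=cam('top','t4.png')
print(sense()['tcp_pos'])
print('pred bail',proj(s,[.3801,-.1983,.268]),'seat',proj(s,[.454,-.1852,.214]),'tip',proj(s,[.4353,-.1885,.239]))
B=cv2.resize(cv2.imread('pics/s4.png')[150:320,180:380],None,fx=3,fy=3)
A=cv2.resize(cv2.imread('pics/t4.png')[170:340,260:400],None,fx=3,fy=3)
cv2.imwrite('pics/c4.png',np.hstack([B,A])[:,:800])
```

```text
[ 0.37437413 -0.16629305  0.24913691]
pred bail [296.66557529 218.29744429] seat [310.43353918 223.25433041] tip [307.38990053 216.50196862]
```

View pics/c4.png

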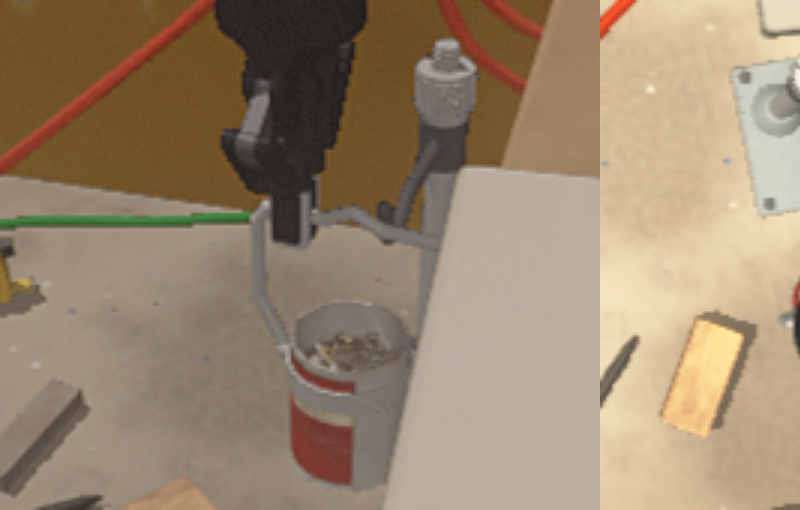

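The kink's middle is at about crop (350,212), i.e. pixel (296.7,220.7), against a predicted (296.7,218.3). So it is roughly 4 mm low and aligned, and the tip passes through the opening with room. Advancing.

Request:
drive_tool(
  increments=[
    {"grip":0,"dx":0.008,"dy":0,"dz":0,"turn":0},
    {"grip":0,"dx":0.013,"dy":0,"dz":0,"turn":0},
    {"grip":0,"dx":0.013,"dy":0,"dz":0,"turn":0},
    {"grip":0,"dx":0.013,"dy":0,"dz":0,"turn":0},
    {"grip":0,"dx":0.013,"dy":0,"dz":0,"turn":0},
    {"grip":0,"dx":0.01,"dy":0,"dz":0,"turn":0},
    {"grip":0,"dx":0.008,"dy":0,"dz":0,"turn":0},
    {"grip":0,"dx":0,"dy":0,"dz":0,"turn":0},
    {"grip":0,"dx":0,"dy":0,"dz":0,"turn":0},
  ],
)

```text
time: 8.15
tcp_pos: [0.4515, -0.1531, 0.249]
eef_rot: [[0.985, 0.175, -0.001], [0.175, -0.985, 0.0], [-0.001, -0.0, -1.0]]
ft_force: [0.2, 0.3, -1.9]
gripper_width: 0.0043
```

Run:
```python
from h import *
s=cam('scene','s5.png')
print({k:np.round(sense()[k],3) for k in('tcp_pos','ft_force','moment')})
cv2.imwrite('pics/c5.png',cv2.resize(cv2.imread('pics/s5.png')[150:300,220:380],None,fx=4,fy=4,interpolation=cv2.INTER_CUBIC))
```

```text
{'tcp_pos': array([ 0.451, -0.153,  0.249]), 'ft_force': array([-0.395, -0.054, -2.812]), 'moment': array([0.051, 0.044, 0.034])}
```

View pics/c5.png

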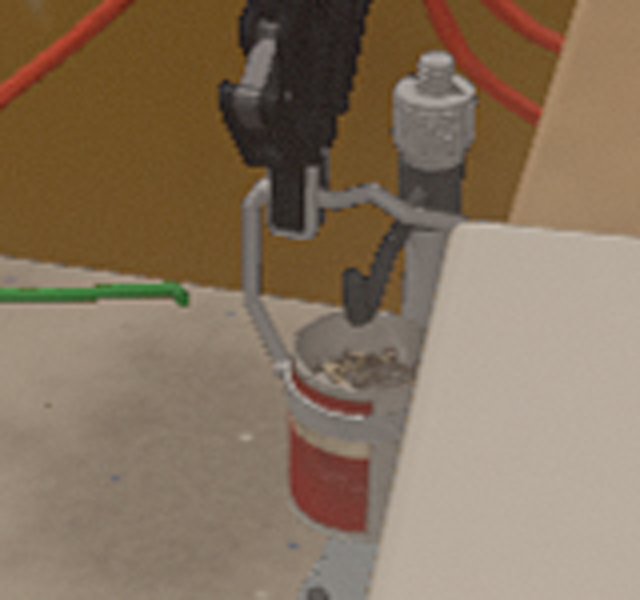

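The hook sits inside the handle opening (kink at crop (370,190), hook tip at (357,270)). Lowering.

Request:
drive_tool(
  increments=[
    {"grip":0,"dx":0,"dy":0,"dz":0.01,"turn":0},
    {"grip":0,"dx":0,"dy":0,"dz":0.012,"turn":0},
    {"grip":0,"dx":0,"dy":0,"dz":0.012,"turn":0},
    {"grip":0,"dx":0,"dy":0,"dz":0.008,"turn":0},
    {"grip":0,"dx":0,"dy":0,"dz":0.004,"turn":0},
    {"grip":0,"dx":0,"dy":0,"dz":0,"turn":0},
    {"grip":0,"dx":0,"dy":0,"dz":0,"turn":0},
  ],
)

```text
time: 8.78
tcp_pos: [0.4512, -0.1533, 0.2034]
eef_rot: [[0.985, 0.174, -0.0], [0.174, -0.985, 0.0], [-0.0, -0.0, -1.0]]
ft_force: [-0.5, 0.0, -2.5]
gripper_width: 0.0044
```

Request:
drive_tool(
  increments=[
    {"grip":0,"dx":0,"dy":0,"dz":0.002,"turn":0},
    {"grip":0,"dx":0,"dy":0,"dz":0.002,"turn":0},
    {"grip":0,"dx":0,"dy":0,"dz":0,"turn":0},
    {"grip":0,"dx":0,"dy":0,"dz":0,"turn":0},
  ],
)

```text
time: 9.12
tcp_pos: [0.4515, -0.1533, 0.1994]
eef_rot: [[0.985, 0.174, 0.0], [0.174, -0.985, -0.0], [0.0, 0.0, -1.0]]
ft_force: [0.3, 0.5, -2.6]
gripper_width: 0.0047
```

Request:
drive_tool(
  increments=[
    {"grip":0,"dx":0,"dy":0,"dz":0.002,"turn":0},
    {"grip":0,"dx":0,"dy":0,"dz":0.0015,"turn":0},
    {"grip":0,"dx":0,"dy":0,"dz":0,"turn":0},
    {"grip":0,"dx":0,"dy":0,"dz":0,"turn":0},
  ],
)

```text
time: 9.45
tcp_pos: [0.4519, -0.1535, 0.1971]
eef_rot: [[0.985, 0.174, 0.002], [0.174, -0.985, -0.001], [0.002, 0.001, -1.0]]
ft_force: [-2.5, 1.7, 9.2]
gripper_width: 0.0044
```

Seated at the expected height. Opening partly.

Request:
drive_tool(
  increments=[
    {"grip":10,"dx":0,"dy":0,"dz":-0.001,"turn":0},
    {"grip":20,"dx":0,"dy":0,"dz":0,"turn":0},
    {"grip":35,"dx":0,"dy":0,"dz":0,"turn":0},
    {"grip":45,"dx":0,"dy":0,"dz":0,"turn":0},
    {"grip":45,"dx":0,"dy":0,"dz":0,"turn":0},
    {"grip":45,"dx":0,"dy":0,"dz":0,"turn":0},
    {"grip":45,"dx":0,"dy":0,"dz":0,"turn":0},
    {"grip":45,"dx":0,"dy":0,"dz":0,"turn":0},
  ],
)

```text
time: 10.12
tcp_pos: [0.4513, -0.1533, 0.1967]
eef_rot: [[0.985, 0.174, -0.0], [0.174, -0.985, 0.0], [-0.0, -0.0, -1.0]]
ft_force: [-0.6, 0.0, 0.4]
gripper_width: 0.0384
```

Run:
```python
from h import *
s=cam('scene','s6.png')
print({k:np.round(sense()[k],3) for k in('tcp_pos','ft_force','moment','gripper_width')})
print(proj(s,[.454,-.1852,.214]))
cv2.imwrite('pics/c6.png',cv2.resize(cv2.imread('pics/s6.png')[150:300,220:380],None,fx=4,fy=4,interpolation=cv2.INTER_CUBIC))
```

```text
{'tcp_pos': array([ 0.451, -0.153,  0.197]), 'ft_force': array([-0.071, -0.845,  0.553]), 'moment': array([-0.008, -0.05 , -0.022]), 'gripper_width': np.float64(0.038)}
[310.43353918 223.25433041]
```

View pics/c6.png

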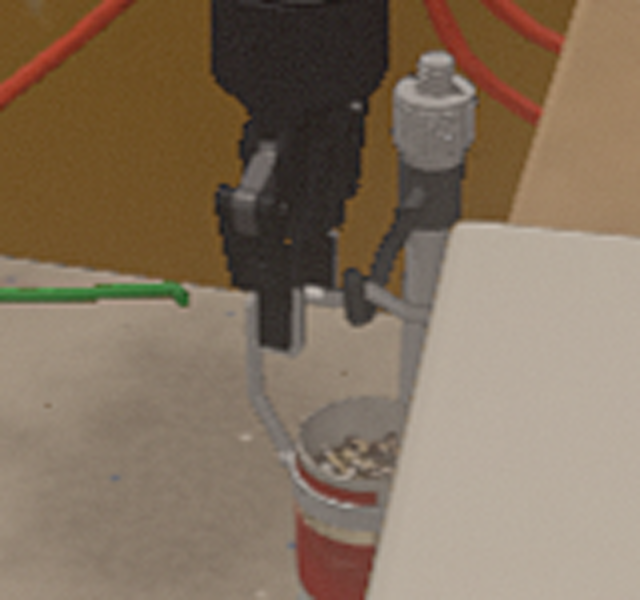

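The tin hangs with the kink at crop (362,292), i.e. pixel (310.5,223), exactly at the projected seat. Lifting off and checking joint 6.

Request:
drive_tool(
  increments=[
    {"grip":45,"dx":0,"dy":0,"dz":-0.01,"turn":0},
    {"grip":45,"dx":0,"dy":0,"dz":-0.02,"turn":0},
    {"grip":60,"dx":0,"dy":0,"dz":-0.03,"turn":0},
    {"grip":75,"dx":0,"dy":0,"dz":-0.03,"turn":0},
    {"grip":75,"dx":0,"dy":0,"dz":-0.03,"turn":0},
    {"grip":75,"dx":0,"dy":0,"dz":-0.03,"turn":0},
    {"grip":75,"dx":0,"dy":0,"dz":0,"turn":0},
    {"grip":75,"dx":0,"dy":0,"dz":0,"turn":0},
  ],
)

```text
time: 10.83
tcp_pos: [0.4525, -0.1536, 0.3493]
eef_rot: [[0.985, 0.174, 0.004], [0.174, -0.985, -0.001], [0.004, 0.002, -1.0]]
ft_force: [0.6, -0.3, 0.0]
gripper_width: 0.0641
```

Run:
```python
from h import *
s=cam('scene','s7.png');t=cam('top','t7.png');x=sense()
print(x['time'],np.round(np.degrees(x['joint_positions']),1),x['tcp_pos'],x['gripper_width'])
```

```text
10.9333 [-18.8   3.2  -6.8  80.    0.   61.2] [ 0.45118293 -0.15317011  0.34650003] 0.06424110069647182
```

Request:
drive_tool(
  increments=[
    {"grip":75,"dx":0.0204,"dy":0.0064,"dz":0,"turn":0},
    {"grip":75,"dx":0.0204,"dy":0.0064,"dz":0,"turn":0},
    {"grip":75,"dx":0.0204,"dy":0.0064,"dz":0,"turn":0},
    {"grip":75,"dx":0.0204,"dy":0.0064,"dz":0,"turn":0},
    {"grip":75,"dx":0.0206,"dy":0.0065,"dz":0,"turn":0},
    {"grip":75,"dx":0,"dy":0,"dz":0,"turn":-7},
    {"grip":75,"dx":0,"dy":0,"dz":0,"turn":-7},
    {"grip":75,"dx":0,"dy":0,"dz":0,"turn":-7},
    {"grip":75,"dx":0,"dy":0,"dz":0,"turn":-7},
    {"grip":75,"dx":0,"dy":0,"dz":0,"turn":-7},
    {"grip":75,"dx":0,"dy":0,"dz":0,"turn":-7},
    {"grip":75,"dx":0,"dy":0,"dz":0,"turn":-7},
  ],
)

```text
time: 11.93
tcp_pos: [0.5568, -0.1668, 0.345]
eef_rot: [[0.51, 0.86, -0.003], [0.86, -0.51, 0.001], [-0.001, -0.003, -1.0]]
ft_force: [-0.2, 0.8, 0.0]
gripper_width: 0.0641
```

Request:
drive_tool(
  increments=[
    {"grip":75,"dx":0,"dy":0,"dz":0,"turn":-7},
    {"grip":75,"dx":0,"dy":0,"dz":0,"turn":-7},
    {"grip":75,"dx":0,"dy":0,"dz":0,"turn":-7},
    {"grip":75,"dx":0,"dy":0,"dz":0,"turn":-7},
    {"grip":75,"dx":0,"dy":0,"dz":0,"turn":-7},
    {"grip":75,"dx":0,"dy":0,"dz":0,"turn":-7},
    {"grip":75,"dx":0,"dy":0,"dz":0,"turn":-7},
    {"grip":75,"dx":0,"dy":0,"dz":0,"turn":-7},
    {"grip":75,"dx":0,"dy":0,"dz":0,"turn":-7},
    {"grip":75,"dx":0,"dy":0,"dz":0,"turn":-7},
    {"grip":75,"dx":0,"dy":0,"dz":0,"turn":-7},
    {"grip":75,"dx":0,"dy":0,"dz":0,"turn":-7},
  ],
)

```text
time: 12.93
tcp_pos: [0.5568, -0.1669, 0.345]
eef_rot: [[-0.802, 0.597, -0.003], [0.597, 0.802, 0.001], [0.003, -0.001, -1.0]]
ft_force: [-1.2, 0.3, 0.2]
gripper_width: 0.0643
```

Request:
drive_tool(
  increments=[
    {"grip":75,"dx":0,"dy":0,"dz":0,"turn":-7},
    {"grip":75,"dx":0,"dy":0,"dz":0,"turn":-7},
    {"grip":75,"dx":0,"dy":0,"dz":0,"turn":-7},
    {"grip":75,"dx":0,"dy":0,"dz":0,"turn":-7},
    {"grip":75,"dx":0,"dy":0,"dz":0,"turn":-7},
    {"grip":75,"dx":0,"dy":0,"dz":0,"turn":-7},
    {"grip":75,"dx":0,"dy":0,"dz":0,"turn":-7},
    {"grip":75,"dx":0,"dy":0,"dz":0,"turn":-7},
    {"grip":75,"dx":0,"dy":0,"dz":0,"turn":-7},
    {"grip":75,"dx":0,"dy":0,"dz":0,"turn":-7},
    {"grip":75,"dx":0,"dy":0,"dz":0,"turn":-7},
    {"grip":75,"dx":0,"dy":0,"dz":0,"turn":0},
  ],
)

```text
time: 13.93
tcp_pos: [0.5568, -0.1669, 0.3451]
eef_rot: [[-0.764, -0.645, -0.003], [-0.645, 0.764, 0.001], [0.002, 0.003, -1.0]]
ft_force: [-1.0, 0.5, 0.1]
gripper_width: 0.0642
```

Run:
```python
from h import *
s=cam('scene','s8.png');x=sense()
print(x['time'],np.round(np.degrees(x['joint_positions']),1),x['tcp_pos'],np.round(x['eef_rot'],3).tolist(),x['gripper_width'])
g=cv2.cvtColor(cv2.imread('pics/s8.png'),6); a=cv2.resize(cv2.imread('pics/s8.png')[120:300,240:390],None,fx=3.3,fy=3.3);cv2.imwrite('pics/c8.png',a)
```

```text
13.9833 [ -16.7   15.1    7.1   82.2   -0.  -146.6] [ 0.55693091 -0.16689837  0.34534784] [[-0.767, -0.641, -0.003], [-0.641, 0.767, 0.001], [0.001, 0.002, -1.0]] 0.06400592426839372
```

View pics/c8.png

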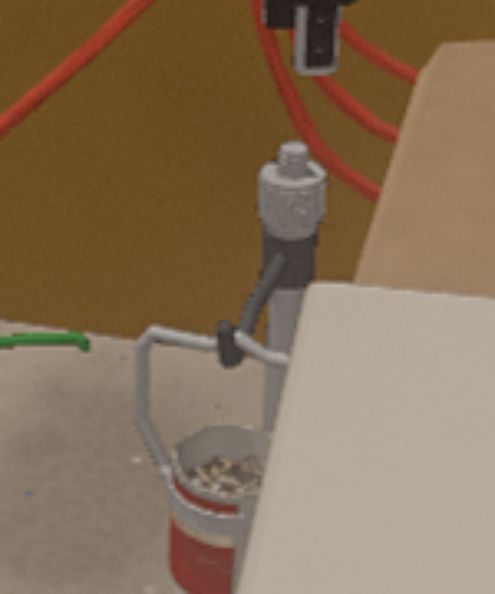

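The tin hangs freely on the hook (kink at crop (228,340)) and the gripper is above the nut. Descending and gripping.

Request:
drive_tool(
  increments=[
    {"grip":75,"dx":0,"dy":0,"dz":0.03,"turn":0},
    {"grip":75,"dx":0,"dy":0,"dz":0.03,"turn":0},
    {"grip":75,"dx":0,"dy":0,"dz":0.02,"turn":0},
    {"grip":75,"dx":0,"dy":0,"dz":0.01,"turn":0},
    {"grip":75,"dx":0,"dy":0,"dz":0.007,"turn":0},
    {"grip":75,"dx":0,"dy":0,"dz":0,"turn":0},
    {"grip":75,"dx":0,"dy":0,"dz":0,"turn":0},
    {"grip":75,"dx":0,"dy":0,"dz":0,"turn":0},
  ],
)

```text
time: 14.65
tcp_pos: [0.5584, -0.1673, 0.2512]
eef_rot: [[-0.766, -0.643, 0.002], [-0.643, 0.766, -0.001], [-0.001, -0.002, -1.0]]
ft_force: [0.4, -0.5, 0.1]
gripper_width: 0.0641
```

Request:
drive_tool(
  increments=[
    {"grip":40,"dx":0,"dy":0,"dz":0,"turn":0},
    {"grip":30,"dx":0,"dy":0,"dz":0,"turn":0},
    {"grip":30,"dx":0,"dy":0,"dz":0,"turn":0},
    {"grip":30,"dx":0,"dy":0,"dz":0,"turn":0},
    {"grip":30,"dx":0,"dy":0,"dz":0,"turn":0},
    {"grip":30,"dx":0,"dy":0,"dz":0,"turn":0},
  ],
  grip_force=40,
)

```text
time: 15.15
tcp_pos: [0.5587, -0.1669, 0.2513]
eef_rot: [[-0.766, -0.643, 0.003], [-0.643, 0.766, 0.0], [-0.003, -0.002, -1.0]]
ft_force: [0.3, 1.8, 5.2]
gripper_width: 0.0377
```

Request:
drive_tool(
  increments=[
    {"grip":0,"dx":0,"dy":0,"dz":0,"turn":0},
    {"grip":0,"dx":0,"dy":0,"dz":0,"turn":3},
    {"grip":0,"dx":0,"dy":0,"dz":0.0001,"turn":6},
    {"grip":0,"dx":0,"dy":0,"dz":0.0001,"turn":6},
    {"grip":0,"dx":0,"dy":0,"dz":0.0001,"turn":6},
    {"grip":0,"dx":0,"dy":0,"dz":0.0001,"turn":6},
    {"grip":0,"dx":0,"dy":0,"dz":0.0001,"turn":6},
    {"grip":0,"dx":0,"dy":0,"dz":0.0001,"turn":6},
    {"grip":0,"dx":0,"dy":0,"dz":0.0001,"turn":6},
    {"grip":0,"dx":0,"dy":0,"dz":0.0001,"turn":6},
    {"grip":0,"dx":0,"dy":0,"dz":0.0001,"turn":6},
    {"grip":0,"dx":0,"dy":0,"dz":0,"turn":3},
  ],
)

```text
time: 16.15
tcp_pos: [0.5588, -0.1668, 0.2506]
eef_rot: [[-0.938, 0.346, 0.003], [0.346, 0.938, 0.0], [-0.003, 0.001, -1.0]]
ft_force: [0.5, 2.3, 6.7]
gripper_width: 0.0372
```

```bash
cat > st.py <<'E'
from h import *
x=sense();R=x['eef_rot'];print(x['time'],'yaw',np.degrees(np.arctan2(R[1][0],R[0][0])),'q6',np.degrees(x['joint_positions'][5]),{k:np.round(x[k],3) for k in('tcp_pos','ft_force','moment','tau','gripper_width')})
E
python3 st.py
```

```text
16.15 yaw 159.7738921293287 q6 -86.43088975516028 {'tcp_pos': array([ 0.559, -0.167,  0.251]), 'ft_force': array([0.48 , 2.292, 6.686]), 'moment': array([ 0.449, -0.245,  0.035]), 'tau': array([ -1.451, -47.737,  30.943,   0.153,  -0.731,  -0.091]), 'gripper_width': np.float64(0.037)}
```

Request:
drive_tool(
  increments=[
    {"grip":0,"dx":0,"dy":0,"dz":0.0001,"turn":6},
    {"grip":0,"dx":0,"dy":0,"dz":0.0001,"turn":6},
    {"grip":0,"dx":0,"dy":0,"dz":0.0001,"turn":6},
    {"grip":0,"dx":0,"dy":0,"dz":0.0001,"turn":6},
    {"grip":0,"dx":0,"dy":0,"dz":0.0001,"turn":6},
    {"grip":0,"dx":0,"dy":0,"dz":0.0001,"turn":6},
    {"grip":0,"dx":0,"dy":0,"dz":0.0001,"turn":6},
    {"grip":0,"dx":0,"dy":0,"dz":0.0001,"turn":6},
    {"grip":0,"dx":0,"dy":0,"dz":0.0001,"turn":6},
    {"grip":0,"dx":0,"dy":0,"dz":0.0001,"turn":6},
  ],
)

```text
time: 16.98
tcp_pos: [0.559, -0.167, 0.2499]
eef_rot: [[-0.169, 0.986, 0.004], [0.986, 0.169, -0.0], [-0.001, 0.004, -1.0]]
ft_force: [0.9, 3.1, 9.1]
gripper_width: 0.0371
```

```bash
python3 st.py
```

```text
16.9833 yaw 99.75203543428874 q6 -26.412684733247033 {'tcp_pos': array([ 0.559, -0.167,  0.25 ]), 'ft_force': array([0.9  , 3.06 , 9.052]), 'moment': array([ 0.374, -0.139,  0.111]), 'tau': array([ -1.328, -46.638,  30.343,  -0.056,  -0.627,  -1.227]), 'gripper_width': np.float64(0.037)}
```

Request:
drive_tool(
  increments=[
    {"grip":0,"dx":0,"dy":0,"dz":0.0001,"turn":5},
    {"grip":0,"dx":0,"dy":0,"dz":0.0001,"turn":5},
    {"grip":0,"dx":0,"dy":0,"dz":0,"turn":5},
  ],
)

```text
time: 17.23
tcp_pos: [0.5589, -0.167, 0.2497]
eef_rot: [[0.091, 0.996, 0.004], [0.996, -0.091, -0.0], [-0.0, 0.004, -1.0]]
ft_force: [-0.6, 1.4, 7.6]
gripper_width: 0.0377
```

```bash
python3 st.py
```

```text
17.2333 yaw 84.7973074440712 q6 -11.458389062992227 {'tcp_pos': array([ 0.559, -0.167,  0.25 ]), 'ft_force': array([-0.65 ,  1.435,  7.634]), 'moment': array([ 0.342, -0.154,  0.065]), 'tau': array([-1.2860e+00, -4.6868e+01,  3.0453e+01, -1.3000e-02, -5.8500e-01,
       -1.0090e+00]), 'gripper_width': np.float64(0.038)}
```

Request:
drive_tool(
  increments=[
    {"grip":0,"dx":0,"dy":0,"dz":0.0001,"turn":5},
    {"grip":0,"dx":0,"dy":0,"dz":0.0001,"turn":5},
    {"grip":0,"dx":0,"dy":0,"dz":0,"turn":5},
  ],
)

```text
time: 17.48
tcp_pos: [0.5589, -0.1671, 0.2496]
eef_rot: [[0.345, 0.938, 0.004], [0.939, -0.345, -0.0], [0.001, 0.004, -1.0]]
ft_force: [-0.4, 2.6, 8.9]
gripper_width: 0.037
```

```bash
python3 st.py
```

```text
17.4833 yaw 69.80132904485393 q6 3.5373782883788816 {'tcp_pos': array([ 0.559, -0.167,  0.25 ]), 'ft_force': array([-0.446,  2.622,  8.865]), 'moment': array([ 0.284, -0.062,  0.336]), 'tau': array([ -1.257, -46.768,  30.413,  -0.061,  -0.539,  -0.945]), 'gripper_width': np.float64(0.037)}
```

Request:
drive_tool(
  increments=[
    {"grip":0,"dx":0,"dy":0,"dz":0,"turn":4},
    {"grip":0,"dx":0,"dy":0,"dz":0,"turn":4},
  ],
)

```text
time: 17.65
tcp_pos: [0.5579, -0.1664, 0.2493]
eef_rot: [[0.471, 0.882, 0.002], [0.882, -0.471, 0.001], [0.002, 0.001, -1.0]]
ft_force: [-4.7, 4.8, 9.4]
gripper_width: 0.0367
```

```bash
python3 st.py
```

```text
17.65 yaw 61.91085923078469 q6 11.436671371106929 {'tcp_pos': array([ 0.558, -0.166,  0.249]), 'ft_force': array([-4.747,  4.802,  9.436]), 'moment': array([1.091, 0.9  , 0.558]), 'tau': array([ -1.673, -46.436,  31.252,  -1.558,  -0.88 ,  -0.321]), 'gripper_width': np.float64(0.037)}
```

Request:
drive_tool(
  increments=[
    {"grip":0,"dx":0,"dy":0,"dz":0.0001,"turn":4},
    {"grip":0,"dx":0,"dy":0,"dz":0,"turn":4},
  ],
)

```text
time: 17.82
tcp_pos: [0.558, -0.1664, 0.2491]
eef_rot: [[0.589, 0.808, 0.002], [0.808, -0.589, 0.001], [0.002, 0.001, -1.0]]
ft_force: [-0.8, 1.9, 8.1]
gripper_width: 0.0358
```

```bash
python3 st.py
```

```text
17.8167 yaw 53.92186892999505 q6 19.432658069723082 {'tcp_pos': array([ 0.558, -0.166,  0.249]), 'ft_force': array([-0.785,  1.91 ,  8.06 ]), 'moment': array([ 0.311, -0.07 ,  0.966]), 'tau': array([-2.5040e+00, -4.6719e+01,  3.1477e+01, -9.0000e-01, -7.4000e-01,
       -7.0000e-03]), 'gripper_width': np.float64(0.036)}
```

The moment about z is climbing (0.07, 0.34, 0.56, 0.97 N m), which is the hard stop. I'll push a little more to confirm, then re-grip to shed the wind-up before backing off.

Request:
drive_tool(
  increments=[
    {"grip":0,"dx":0,"dy":0,"dz":0,"turn":4},
    {"grip":0,"dx":0,"dy":0,"dz":0,"turn":4},
    {"grip":0,"dx":0,"dy":0,"dz":0,"turn":0},
    {"grip":0,"dx":0,"dy":0,"dz":0,"turn":0},
  ],
)

```text
time: 18.15
tcp_pos: [0.5593, -0.1674, 0.2492]
eef_rot: [[0.691, 0.722, 0.004], [0.722, -0.691, -0.002], [0.002, 0.004, -1.0]]
ft_force: [2.3, -0.3, 6.4]
gripper_width: 0.0355
```

```bash
python3 st.py
```

```text
18.15 yaw 46.25969834912143 q6 27.09383239581946 {'tcp_pos': array([ 0.559, -0.167,  0.249]), 'ft_force': array([ 2.313, -0.267,  6.432]), 'moment': array([-0.109, -0.343,  1.799]), 'tau': array([-1.9660e+00, -4.7911e+01,  3.0354e+01,  7.7700e-01, -3.3000e-02,
        1.8760e+00]), 'gripper_width': np.float64(0.036)}
```

Request:
drive_tool(
  increments=[
    {"grip":60,"dx":0,"dy":0,"dz":0,"turn":0},
    {"grip":60,"dx":0,"dy":0,"dz":0,"turn":0},
    {"grip":60,"dx":0,"dy":0,"dz":0,"turn":0},
    {"grip":60,"dx":0,"dy":0,"dz":0,"turn":0},
    {"grip":60,"dx":0,"dy":0,"dz":0,"turn":0},
    {"grip":60,"dx":0,"dy":0,"dz":0,"turn":0},
  ],
)

```text
time: 18.65
tcp_pos: [0.5573, -0.1671, 0.2471]
eef_rot: [[0.695, 0.719, -0.001], [0.719, -0.695, 0.0], [-0.0, -0.001, -1.0]]
ft_force: [-0.5, -0.1, 0.1]
gripper_width: 0.051
```

```bash
python3 st.py
```

```text
18.65 yaw 46.00589297254401 q6 27.30767132086226 {'tcp_pos': array([ 0.557, -0.167,  0.247]), 'ft_force': array([-0.494, -0.125,  0.058]), 'moment': array([-0.054, -0.023,  0.014]), 'tau': array([ 2.0000e-03, -5.1711e+01,  3.4013e+01,  1.6000e-02, -1.0000e-03,
        2.0000e-03]), 'gripper_width': np.float64(0.051)}
```

Request:
drive_tool(
  increments=[
    {"grip":0,"dx":0,"dy":0,"dz":0,"turn":0},
    {"grip":0,"dx":0,"dy":0,"dz":0,"turn":0},
    {"grip":0,"dx":0,"dy":0,"dz":0,"turn":0},
    {"grip":0,"dx":0,"dy":0,"dz":0,"turn":0},
    {"grip":0,"dx":0,"dy":0,"dz":0,"turn":0},
    {"grip":0,"dx":0,"dy":0,"dz":0,"turn":0},
  ],
  grip_force=60,
)

```text
time: 19.15
tcp_pos: [0.5582, -0.1664, 0.2478]
eef_rot: [[0.694, 0.72, 0.001], [0.72, -0.694, 0.001], [0.002, 0.0, -1.0]]
ft_force: [2.3, 5.2, 3.6]
gripper_width: 0.0364
```

```bash
python3 st.py
```

```text
19.15 yaw 46.05396050071314 q6 27.295366454960647 {'tcp_pos': array([ 0.558, -0.166,  0.248]), 'ft_force': array([2.259, 5.155, 3.575]), 'moment': array([ 1.041, -0.505,  0.201]), 'tau': array([ -3.341, -49.474,  32.021,   0.32 ,  -1.729,   0.227]), 'gripper_width': np.float64(0.036)}
```

Request:
drive_tool(
  increments=[
    {"grip":0,"dx":0,"dy":0,"dz":0,"turn":3},
    {"grip":0,"dx":0,"dy":0,"dz":0,"turn":0},
  ],
)

```text
time: 19.32
tcp_pos: [0.5582, -0.1664, 0.2478]
eef_rot: [[0.73, 0.684, 0.001], [0.684, -0.73, 0.001], [0.002, 0.0, -1.0]]
ft_force: [1.9, 5.1, 3.5]
gripper_width: 0.0363
```

```bash
python3 st.py
```

```text
19.3167 yaw 43.127058925253955 q6 30.23378390573386 {'tcp_pos': array([ 0.558, -0.166,  0.248]), 'ft_force': array([1.917, 5.115, 3.512]), 'moment': array([ 0.982, -0.487,  1.626]), 'tau': array([ -4.695, -49.413,  31.927,   0.367,  -1.595,   2.174]), 'gripper_width': np.float64(0.036)}
```

A 3° nudge gives 1.6 N m, so the nut is on its stop with the tool yaw at about 46°. Backing off to yaw 136.5°.

Request:
drive_tool(
  increments=[
    {"grip":0,"dx":0,"dy":0,"dz":0,"turn":-3},
    {"grip":0,"dx":0,"dy":0,"dz":-0.0001,"turn":-6},
    {"grip":0,"dx":0,"dy":0,"dz":-0.0001,"turn":-6},
    {"grip":0,"dx":0,"dy":0,"dz":-0.0001,"turn":-6},
    {"grip":0,"dx":0,"dy":0,"dz":-0.0001,"turn":-6},
    {"grip":0,"dx":0,"dy":0,"dz":-0.0001,"turn":-6},
    {"grip":0,"dx":0,"dy":0,"dz":-0.0001,"turn":-6},
    {"grip":0,"dx":0,"dy":0,"dz":0,"turn":0},
  ],
)

```text
time: 19.98
tcp_pos: [0.558, -0.1669, 0.2482]
eef_rot: [[0.136, 0.991, 0.001], [0.991, -0.136, 0.0], [0.001, 0.001, -1.0]]
ft_force: [2.6, 4.7, 3.8]
gripper_width: 0.0359
```

```bash
python3 st.py
```

```text
19.9833 yaw 82.16296677587533 q6 -8.83608734866224 {'tcp_pos': array([ 0.558, -0.167,  0.248]), 'ft_force': array([2.603, 4.684, 3.828]), 'moment': array([ 0.926, -0.504,  0.08 ]), 'tau': array([ -2.748, -49.802,  32.097,   0.461,  -1.515,  -0.958]), 'gripper_width': np.float64(0.036)}
```

Request:
drive_tool(
  increments=[
    {"grip":0,"dx":0,"dy":0,"dz":-0.0001,"turn":-6},
    {"grip":0,"dx":0,"dy":0,"dz":-0.0001,"turn":-6},
    {"grip":0,"dx":0,"dy":0,"dz":-0.0001,"turn":-6},
    {"grip":0,"dx":0,"dy":0,"dz":-0.0001,"turn":-6},
    {"grip":0,"dx":0,"dy":0,"dz":0,"turn":-6},
    {"grip":0,"dx":0,"dy":0,"dz":0,"turn":-6},
    {"grip":0,"dx":0,"dy":0,"dz":0,"turn":-6},
    {"grip":0,"dx":0,"dy":0,"dz":0,"turn":-6},
    {"grip":0,"dx":0,"dy":0,"dz":0,"turn":-6},
    {"grip":0,"dx":0,"dy":0,"dz":0,"turn":-0.5},
    {"grip":0,"dx":0,"dy":0,"dz":0,"turn":0},
    {"grip":0,"dx":0,"dy":0,"dz":0,"turn":0},
  ],
)

```text
time: 20.98
tcp_pos: [0.5582, -0.1675, 0.2488]
eef_rot: [[-0.723, 0.691, 0.001], [0.691, 0.723, -0.001], [-0.002, 0.0, -1.0]]
ft_force: [4.5, 1.3, 4.5]
gripper_width: 0.0362
```

```bash
python3 st.py
python3 - <<'E'
from h import *
s=cam('scene','s9.png');t=cam('top','t9.png')
a=cv2.resize(cv2.imread('pics/s9.png')[130:300,230:390],None,fx=2.5,fy=2.5,interpolation=2);b=cv2.resize(cv2.imread('pics/t9.png')[170:340,230:390],None,fx=2.5,fy=2.5);cv2.imwrite('pics/c9.png',np.hstack([a,b]))
E
```

```text
20.9833 yaw 136.2978646206311 q6 -62.9878514609068 {'tcp_pos': array([ 0.558, -0.168,  0.249]), 'ft_force': array([4.476, 1.319, 4.472]), 'moment': array([ 0.323, -0.715,  0.092]), 'tau': array([-1.2660e+00, -4.9107e+01,  3.0470e+01,  1.4060e+00, -7.0300e-01,
        4.7000e-02]), 'gripper_width': np.float64(0.036)}
```

View pics/c9.png

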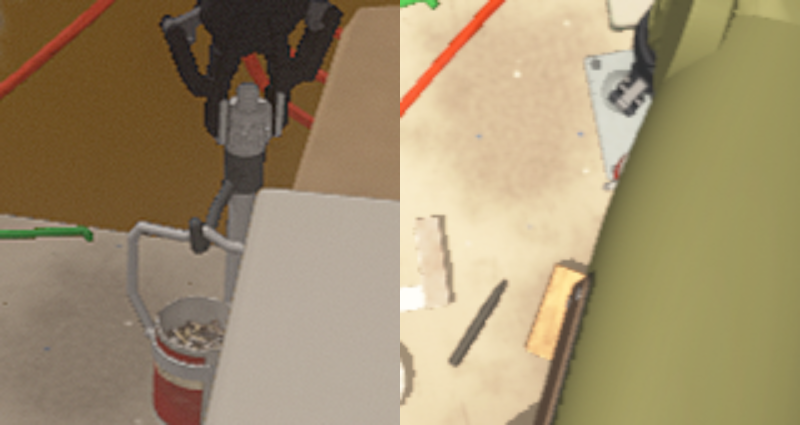

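The fingers grip the nut (crop (247,120)) and the tin hangs on the hook (kink at (198,235)), clear of the robot. Handing in.

```bash
python3 -c "
from h import *
print(sign_off())"
```

```text
the job is handed in; nothing more can be done
None
```

I hung the tin on the hook by its handle and let go. Then I screwed the nut down to its stop, backed it off a quarter turn and handed the job in at about 21 s, still gripping the nut.

- **Tin:** the last picture shows it hanging upright with the handle's kink on the hook, and the robot not touching it. Just after release the kink was within about a pixel of where the hook's seat should appear.
- **Nut at its stop:** the twisting moment climbed to 1.8 N m. After I re-gripped, a 3° nudge clockwise gave 1.6 N m, far above the 0.1 N m needed to turn it.
- **Nut backed off:** the tool turned 90.2° from the stop. I took the nut's angle from the tool's turn and did not see it directly. The fingers slipped somewhat on the nut while pressing against the stop, which is why I re-gripped before backing off.
- **Grip:** the fingers are closed on the nut at 60 N. They read 36 mm for its 38 mm diameter, and they also read low on the handle's wire.
- **Other things on the bench:** the arm had no contact with them that I saw. I did not measure their positions again at the end.

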